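Hold a bun over the mixing bowl with the kitchen tongs

ROBOT

A 7-joint arm with a two-finger parallel gripper is mounted at the origin on the work surface. World frame = base frame: x ahead of the robot, y to its left, z up, the work surface at z = 0. Lengths are in mm, angles in rad, forces in N, time in s.
With the tool pointing down it reaches from about 400 to 900 mm from the base axis. Payload 5.5 kg.
Tool frame: the origin (TCP) lies between the finger pads; the fingertips stand 11 mm ahead of it and the grasp point (between the pads) lies 8 mm behind it; z points along the fingers, x is the direction in which the jaws open and shut, and the axes are right-handed (so a half turn about z gives the same grasp; the last joint's range is limited). The gripper opens to 85 mm and grips with 20 to 120 N. Pads are 22 mm wide; open, the fingers measure 114 mm over their backs; the gripper's body (76 mm by 85 mm) begins 54 mm behind the grasp point. The pads swing forward as they close: fully open they stand 13 mm farther back than shut.
Start: joints at [-0.85, 0.501, -0.427, 1.55, 0.221, 1.138, -0.21], TCP at [287.249, 583.085, 242.31] pointing down, gripper open.
Joint ranges: [-2.88, 2.88], [-0.31, 2.03], [-1.54, 1.56], [0.2, 2.42], [-1.41, 4.55], [0.19, 2.02], [-2.57, 2.57]. Speed limits (rad/s): [2.57, 2.57, 3.14, 3.14, 3.14, 3.14, 3.14].

INTERFACE

Orientations are given as a unit quaternion [w, x, y, z].
In Python, from station import ctrl gives the robot as it stands. The module is installed in compiled form; this text tells all that it offers.
- The arm moves only by the shell command python3 -m jog 'ROWS' [OPENING]. ROWS is JSON, one flat list of numbers, 6 for each row, row after row: the shift along the tool's x, y, z in m, then the turn, a rotation vector about the tool's x, y, z in degrees. In form: [dx, dy, dz, rx, ry, rz, dx, dy, dz, rx, ry, rz, ...]. A call has 1 to 12 rows; each row shifts and turns the commanded pose from where the row before left it, along the tool's axes as they then stand; what a row does not reach is not made up. A row lasts 1/12 s, in which the tool goes at most 41.7 mm and 7.16 degrees, less where a joint would pass 70% of its speed; a pose out of reach is approached as far as the arm can. A call with a gripper value outside its range is refused whole. OPENING is the finger opening in m, from 0 to 0.0854, set as the call begins (- or left out, the last holds). The fingers move at their own pace and stop on an object; the grip force is fixed at half the most. Time passes only in rows, so rows that do not move let the fingers close. It gives the time, the measured TCP pose, the force and the opening at its end, in the units of the state.
- ctrl.observe(): the state, without advancing time (a new reading comes with each control period).
- ctrl.get_image(name): name is "scene" or "top" or "wrist"; returns a dict with "pixels" (420x560x3 uint8, red, green, blue), "z_map" (420x560 float32, mm along the optical axis (not along the pixel's ray), 0 where there is no reading), "vertical_fov" (degrees; the focal length in pixels is half the picture's height over the tangent of half this angle, whatever the lens; pixels are square), "cx", "cy" (the principal point, pixels), "world_to_cam" (4x4, takes a point from world to camera coordinates). Camera axes: x right, y up, looking along -z (the intrinsics and any distortion apply to the point x, -y, -z); pixel columns grow to the right and rows downward; lengths in mm; the calibration is good to about 2 mm. A picture is of the moment at which its call begins.
- ctrl.hand_in(): hands the job in, once; it reports no verdict.
Trained networks look in a picture, given as the dict that the camera call returned (one of the last four; its "shot" number tells which), for a name from the list of things; names that differ only in an ending like _2 or _b are one class to them, and where a whole thing is asked for, a point or a joint stands for the part that bears it (a point fixed in the world has none). Each returns a list of dicts, best first, with "score" (0 to 1); they miss things now and then, are a little off and sometimes report something else, mostly with a low value. They report only what shows in the picture. A call takes as long as a camera call. They do not tell look-alikes from the thing itself.
- ctrl.silhouettes(picture, query): "region" (420x560 bool, what is visible of it) and "centre" ([column, row] in pixels, amid what is visible of it).
- ctrl.tip_of(picture, query): "centre" ([column, row] in pixels: a listed point, or the origin of a listed thing).
The state is a dict: "t": time; "qpos": joint angles; "qvel": joint speeds; "joint_efforts": joint torques, N m; "eef_pos": TCP position; "tool_rot": TCP orientation; "contact_force": force on the tool from outside, world axes, zero at the start; "torque": the same for the moment, N m; "finger_gap": finger opening in mm.
Only numpy, scipy, OpenCV 4.12 (cv2) and the standard library are available. Lean on these libraries where they do the work, as an engineer would, in place of code of your own. Each camera call takes 0.05 s, during which the arm holds its last target. There are 200 camera calls.

TASK

Pick up the kitchen tongs, take the small round bun off the wire cooling rack with them, and hold it right way up over the middle of the steel mixing bowl, a few centimetres above the rim, so that I can dust it with sugar. Touch the bun only with the tongs, leave the other two bakes, the bowl and the rolling pin where they are, and finish while still holding the bun up in the tongs: do not put it down or let go.

Things in the scene. Friction and masses are not known exactly. Their poses are not given: they have to be found in the camera images.
- tongs: Steel kitchen tongs, 264 mm long, 120 g, lying on the edges of their two 25 mm high strips. Origin on the midline under the middle of the black hand grips (50 mm behind to 40 mm ahead of it), near the centre of mass, at the lower edges. x runs to the tips, y is the closing line, z up. Hinge pin 110 mm behind. Sprung open they measure 60 mm over the grips at the origin; pressed there they shut.
- tongs_tip (a point): Midway between the two scooped, 28 mm high tips, 112 mm ahead of the tongs' origin, 12.5 mm above the lower edges; the tips end 20 mm farther on. The middle of the bun belongs here. Sprung open the tips leave 82 mm free and are 113 mm over all; with the grips squeezed to 50 mm they leave about 65 mm; closed on the bun the grips measure about 37 mm.
- tongs_left: The tongs' left (+y) arm. Origin on the hinge pin, at the lower edges; axes as the tongs' when sprung open. Closing turns it clockwise seen from above: 0.105 rad on the bun, 0.19 rad quite shut. Spring: each grip pushes back with about 5.5 N open, 7.5 N when closed on the bun.
- tongs_right: The tongs' right (-y) arm, mirror image of the left: closing turns it anticlockwise by the same angle, so the midline stays in the middle.
- rack: Steel wire cooling rack, 180 mm (x) by 350 mm (y), fixed to the counter; the tops of its wires are 22 mm above its underside. Origin at the centre of the underside. Three bakes stand on it side by side along its y axis, 115 mm apart, in any order.
- bun: The small round bun, a domed roll 54 mm across and 41 mm high with a flat bottom, about 45 g; widest between 11 and 22 mm above its bottom. Origin at the centre of its underside, z up.
- ring_bake: Ring-shaped bake with a hole, 74 mm across and 26 mm high. Origin at the centre of its underside. Leave it alone.
- finger_roll: Long finger roll, 108 mm (x) by 38 mm (y) by 32 mm high, lying roughly along the rack's x axis. Origin at the centre of its underside. Leave it alone.
- bowl: Round stainless mixing bowl, loose, 190 mm across the rim and 85 mm high. Origin at the centre of its underside.
- bowl_rim (a point): Centre of the bowl's mouth, level with the rim, 85 mm above the counter.
- rolling_pin: Wooden rolling pin lying along y, 50 mm thick, 404 mm long, loose, behind the rack, in a row with a fixed hand mixer (205 mm high, far right), a sugar pot (106 mm high, right) and a glass measuring cup (105 mm high, left). Origin under its middle. Leave it alone.
Things that resemble listed ones, but are neither listed nor needed, are in the scene too. What is meant by the bowl is not turquoise, and is the larger of those in its own colour.

How it is judged:
By the outcome, as a careful person would: the job done as asked, in the order asked, and still so for the second after the job is handed in, while the arm keeps its last pose, push and grip.
It also fails if it takes over 45 s, if anything falls off the work surface, if the arm or the gripper's body presses on something with over 40 N, if the wrist force passes 120 N, or if a joint passes its speed limit or range.

## Working session

There is one attempt and no reset: what is moved stays moved. The work goes in short steps, Python scripts to look and compute and a shell command to move; the robot and the scene stay as the last step left them, time stands still between calls to the robot, and variables do not carry over. Pictures are saved under pics/ and viewed, about 8 in all and at most 12, crops included, and the job is handed in when it is done.

```bash
mkdir -p pics; cat > h.py <<'E'
import numpy as np, cv2
from station import ctrl
def save(im,name,crop=None,s=1):
    p=im["pixels"][:,:,::-1]
    if crop: p=p[crop[1]:crop[3],crop[0]:crop[2]]
    if s!=1: p=cv2.resize(p,None,fx=s,fy=s,interpolation=cv2.INTER_CUBIC)
    cv2.imwrite("pics/"+name,p)
def K(im):
    f=im["pixels"].shape[0]/2/np.tan(np.radians(im["vertical_fov"])/2); return f,im["cx"],im["cy"]
def cloud(im):  # HxWx3 world points
    f,cx,cy=K(im); z=im["z_map"].astype(float); v,u=np.mgrid[:z.shape[0],:z.shape[1]]
    c=np.stack([(u-cx)/f*z,-(v-cy)/f*z,-z,np.ones_like(z)],-1)
    w=c@np.linalg.inv(im["world_to_cam"]).T; w=w[...,:3]; w[z==0]=np.nan; return w
def onplane(im,uv,h):
    f,cx,cy=K(im); T=np.linalg.inv(im["world_to_cam"]); d=T[:3,:3]@np.array([(uv[0]-cx)/f,-(uv[1]-cy)/f,-1]); o=T[:3,3]
    return o+d*(h-o[2])/d[2]
E
python3 - <<'E'
from h import *
s=ctrl.observe(); print({k:np.round(v,3).tolist() for k,v in s.items()})
for n in("scene","top"):
    im=ctrl.get_image(n); save(im,n+"0.png"); print(n,im.keys(),im["vertical_fov"],im["cx"],im["cy"],np.linalg.inv(im["world_to_cam"]).round(2).tolist())
    for q in["tongs","tongs_tip","bun","bowl","rack","finger_roll","ring_bake","rolling_pin"]:
        print(q,[(np.round(d["centre"]).tolist(),round(d["score"],2)) for d in ctrl.tip_of(im,q)][:4])
E
```

```text
{'t': 0.0, 'qpos': [-0.85, 0.502, -0.427, 1.551, 0.221, 1.138, -0.21], 'qvel': [0.001, -0.001, 0.0, -0.001, 0.001, -0.001, -0.0], 'joint_efforts': [-0.001, -56.952, -5.817, -28.095, 0.011, 0.012, -0.0], 'eef_pos': [287.035, 582.443, 241.259], 'tool_rot': [0.0, 0.849, 0.528, -0.001], 'contact_force': [-0.32, 0.402, -0.354], 'torque': [0.062, -0.027, 0.007], 'finger_gap': 85.364}
scene dict_keys(['pixels', 'z_map', 'vertical_fov', 'cx', 'cy', 'world_to_cam', 'shot']) 53.9172808525957 283.20771633312995 207.55197049852407 [[-0.85, -0.3, 0.44, 976.67], [0.53, -0.45, 0.72, 854.38], [-0.02, 0.84, 0.54, 690.93], [0.0, 0.0, 0.0, 1.0]]
tongs [([226.0, 172.0], 0.66)]
tongs_tip [([213.0, 159.0], 0.97), ([243.0, 237.0], 0.21)]
bun [([251.0, 182.0], 0.68), ([220.0, 216.0], 0.56)]
bowl [([439.0, 258.0], 0.92), ([430.0, 376.0], 0.7)]
rack [([242.0, 236.0], 0.95)]
finger_roll [([239.0, 235.0], 0.62)]
ring_bake [([274.0, 250.0], 0.64), ([238.0, 234.0], 0.32)]
rolling_pin [([185.0, 278.0], 0.58)]
top dict_keys(['pixels', 'z_map', 'vertical_fov', 'cx', 'cy', 'world_to_cam', 'shot']) 54.15790390065724 273.466199890618 208.60887232113217 [[-0.01, 1.0, -0.05, 418.06], [-1.0, -0.01, 0.02, 68.52], [0.01, 0.05, 1.0, 1513.56], [0.0, 0.0, 0.0, 1.0]]
tongs [([379.0, 220.0], 0.66)]
tongs_tip [([412.0, 211.0], 0.69), ([313.0, 180.0], 0.62), ([194.0, 220.0], 0.52)]
bun [([317.0, 179.0], 0.57), ([192.0, 217.0], 0.38), ([253.0, 193.0], 0.18)]
bowl [([188.0, 286.0], 0.75), ([194.0, 222.0], 0.68), ([123.0, 210.0], 0.64)]
rack [([284.0, 181.0], 0.9)]
finger_roll [([285.0, 182.0], 0.69)]
ring_bake [([194.0, 215.0], 0.62), ([251.0, 192.0], 0.61)]
rolling_pin [([264.0, 132.0], 0.77)]
```

View pics/top0.png

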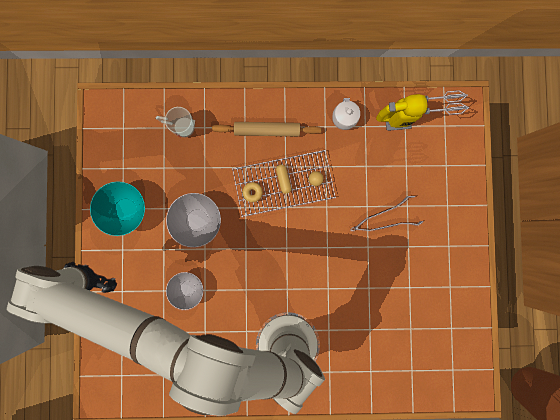

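View pics/scene0.png

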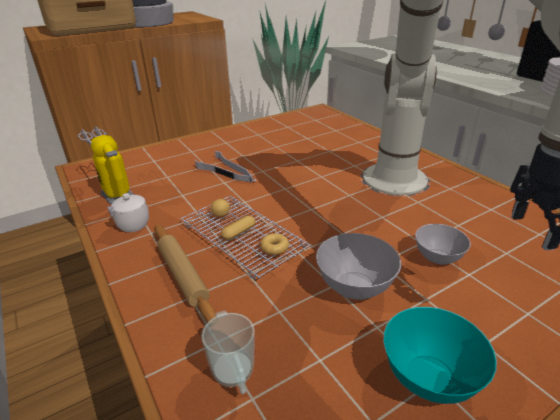

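Top view: tongs have their hinge at about (353,231) and tips near (412,197)/(424,222). The bakes are ring (252,192), finger roll (284,180) and bun (317,178). Bowl candidates: large grey (194,220), small grey (185,291), turquoise (118,208). By the description I choose the large grey one. For the bun I choose the small dome at (317,178), not the ring or the finger roll.

```bash
python3 - <<'E'
from h import *
im=ctrl.get_image("top"); W=cloud(im)
def box(u0,v0,u1,v1,zmin,zmax=1e3):
    w=W[v0:v1,u0:u1].reshape(-1,3); return w[(w[:,2]>zmin)&(w[:,2]<zmax)]
print("table z",np.nanmedian(box(330,250,400,280,-50)[:,2]))
b=box(160,190,228,255,70); print("bowl rim",b.min(0),b.max(0),(b.min(0)+b.max(0))/2)
c,r=cv2.minEnclosingCircle(b[:,:2].astype(np.float32)); print(c,r)
b=box(305,168,330,190,35); print("bun",b.min(0),b.max(0),len(b)); print(cv2.minEnclosingCircle(b[:,:2].astype(np.float32)))
for n,bx in(("roll",(274,160,295,198,33)),("ring",(240,180,264,204,33))):
    b=box(*bx); print(n,b.min(0),b.max(0),cv2.minAreaRect(b[:,:2].astype(np.float32)))
b=box(230,145,340,222,13); print("rack",cv2.minAreaRect(b[:,:2].astype(np.float32)))
b=box(345,190,430,240,8,60); print("tongs",len(b),b.min(0),b.max(0),cv2.minAreaRect(b[:,:2].astype(np.float32)))
for q in["tongs"]:
    for d in ctrl.silhouettes(im,q)[:1]:
        v,u=np.where(d["region"]); print(d["score"],u.min(),u.max(),v.min(),v.max())
save(im,"tongs.png",(340,180,435,245),8)
for uv in((353,231),(412,196.5),(424,222),(378,215),(384,226)): print(uv,onplane(im,uv,25))
E
```

```text
table z -1.6114569827409468
bowl rim [364.7212431  232.05131723  70.045262  ] [549.35834531 419.98310487  94.65852984] [457.03979421 326.01721105  82.35189592]
(456.40472412109375, 326.5322265625) 94.80903625488281
bun [ 576.4325495  -134.05254149   36.79899348] [628.37879973 -80.35066342  67.90290738] 174
((601.9286499023438, -107.1448974609375), 26.91135597229004)
roll [549.35573081 -14.54724322  33.4414141 ] [654.60994091  35.24092017  58.63586718] ((601.7884521484375, 9.444841384887695), (106.30123138427734, 38.73638153076172), 13.022319793701172)
ring [521.72267393  86.5101965   34.75085464] [591.24613539 158.69250993  55.05430393] ((556.3301391601562, 122.5317611694336), (69.58819580078125, 69.09855651855469), 45.33177947998047)
rack ((589.4953002929688, 8.857864379882812), (182.59857177734375, 351.26080322265625), 11.130720138549805)
tongs 211 [ 412.95462414 -500.81404109    8.29261309] [ 559.85472684 -236.87546488   33.09258418] ((489.921142578125, -363.17315673828125), (140.60638427734375, 268.1238708496094), 6.458279609680176)
0.52 378 380 212 213
(353, 231) [ 410.08961299 -242.02717041   25.        ]
(412, 196.5) [ 533.42529411 -460.87405627   25.        ]
(424, 222) [ 439.84149551 -502.11762001   25.        ]
(378, 215) [ 467.18458389 -334.53706145   25.        ]
(384, 226) [ 426.93996468 -355.45060769   25.        ]
```

View pics/tongs.png

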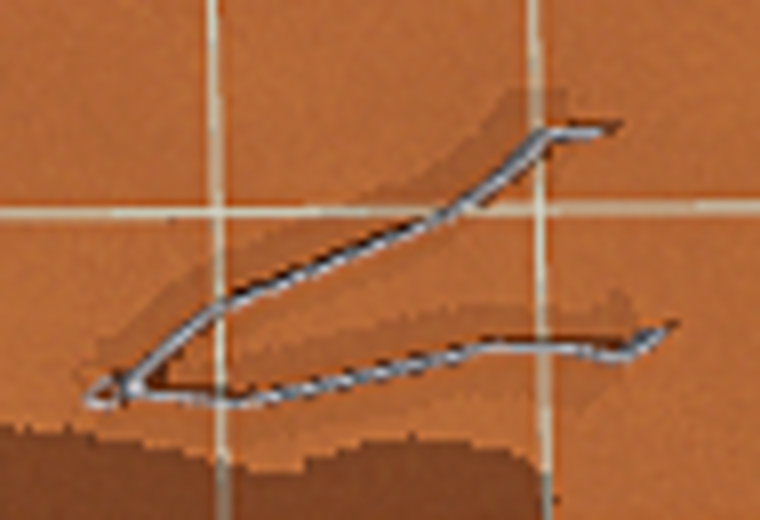

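The crop shows the tongs' hinge at about (355.6,228), and tip ends at about (417.5,195.6) and (424.8,220.3). They open toward −y at a yaw of about −72°. Next I'll write a helper that works out the rows, then hover above the tongs.

```bash
cat >> h.py <<'E'
from scipy.spatial.transform import Rotation as R
def tool():
    s=ctrl.observe(); q=s["tool_rot"]; return np.array(s["eef_pos"]),R.from_quat([q[1],q[2],q[3],q[0]]),s
def rel(target,yaw=None,p=None):
    """shift in tool axes (m) from p (or now) to target; turn (deg, tool rotvec) to pointing-down with tool x at yaw"""
    p0,r,s=tool(); p=p0 if p is None else np.array(p); d=r.inv().apply(np.array(target)-p)/1000
    print("shift",d.round(4),"len",np.linalg.norm(d).round(3),end=" ")
    if yaw is not None:
        y=np.radians(yaw); g=R.from_matrix(np.array([[np.cos(y),np.sin(y),0],[np.sin(y),-np.cos(y),0],[0,0,-1]]).T)
        print("turn",np.degrees((r.inv()*g).as_rotvec()).round(2),end=" ")
    print()
E
python3 - <<'E'
from h import *
im=ctrl.get_image("top")
a=onplane(im,(417.5,195.6),14);b=onplane(im,(424.75,220.25),14);h=onplane(im,(355.6,228.1),25);print(a,b,h,np.linalg.norm(a-b))
m=(a+b)/2;d=(m-h)[:2];print(np.linalg.norm(d),np.degrees(np.arctan2(d[1],d[0])),h[:2]+110*d/np.linalg.norm(d))
rel([480,280,260]);rel([500,-20,260],p=[480,280,260]);rel([447,-355,240],18,p=[500,-20,260])
E
```

```text
[ 537.390978   -485.23064108   14.        ] [ 446.39115079 -509.2977309    14.        ] [ 420.49349707 -251.72070167   25.        ] 94.12860014557953
255.71315044758043 -73.78696295540266 [ 451.20655345 -357.3460214 ]
shift [-0.1867  0.3069 -0.0177] len 0.36 
shift [-0.2603  0.1505  0.    ] len 0.301 
shift [-0.3239  0.1005  0.02  ] len 0.34 turn [-0.    0.   45.77]
```

```bash
python3 -m jog '[-0.0187,0.0307,-0.0018,0,0,0,-0.0187,0.0307,-0.0018,0,0,0,-0.0187,0.0307,-0.0018,0,0,0,-0.0187,0.0307,-0.0018,0,0,0,-0.0187,0.0307,-0.0018,0,0,0,-0.0187,0.0307,-0.0018,0,0,0,-0.0187,0.0307,-0.0018,0,0,0,-0.0187,0.0307,-0.0018,0,0,0,-0.0187,0.0307,-0.0018,0,0,0,-0.0187,0.0307,-0.0018,0,0,0]' 0.0854
python3 -m jog '[-0.029,0.0167,0,0,0,0,-0.029,0.0167,0,0,0,0,-0.029,0.0167,0,0,0,0,-0.029,0.0167,0,0,0,0,-0.029,0.0167,0,0,0,0,-0.029,0.0167,0,0,0,0,-0.029,0.0167,0,0,0,0,-0.029,0.0167,0,0,0,0,-0.029,0.0167,0,0,0,0]'
python3 -m jog '[-0.0324,0.01,0.002,0,0,0,-0.0324,0.01,0.002,0,0,0,-0.0324,0.01,0.002,0,0,0,-0.0324,0.01,0.002,0,0,0,-0.0324,0.01,0.002,0,0,0,-0.0324,0.01,0.002,0,0,0,-0.0324,0.01,0.002,0,0,0,-0.0324,0.01,0.002,0,0,0,-0.0324,0.01,0.002,0,0,0,-0.0324,0.01,0.002,0,0,0]'
python3 -m jog '[0,0,0,0,0,6.6,0,0,0,0,0,6.6,0,0,0,0,0,6.6,0,0,0,0,0,6.6,0,0,0,0,0,6.6,0,0,0,0,0,6.6,0,0,0,0,0,6.6,0,0,0,0,0,0]'
python3 - <<'E'
from h import *
rel([447,-355,240],16)
print(tool()[2]["qpos"])
im=ctrl.get_image("wrist"); save(im,"wrist1.png"); W=cloud(im)
for q in("tongs","tongs_tip","tongs_left","tongs_right"): print(q,[(np.round(d["centre"],1).tolist(),round(d["score"],2),onplane(im,d["centre"],12).round(0)) for d in ctrl.tip_of(im,q)][:3])
m=W[...,2]>9; m&=W[...,2]<60
v,u=np.where(m); print(len(u),u.min(),u.max(),v.min(),v.max()); w=W[m]; print(w.min(0),w.max(0))
np.save("w.npy",w)
E
```

```text
t: 1.88
eef_pos: [480.7, 278.1, 260.7]
tool_rot: [0.0, 0.849, 0.528, 0.0]
contact_force: [1.1, -0.0, 0.5]
finger_gap: 85.3
t: 2.63
eef_pos: [499.4, -22.4, 260.6]
tool_rot: [0.0, 0.849, 0.528, 0.0]
contact_force: [1.0, 0.4, -0.7]
finger_gap: 85.5
t: 3.47
eef_pos: [445.6, -357.2, 240.4]
tool_rot: [0.0, 0.849, 0.528, 0.0]
contact_force: [1.4, 0.0, -0.5]
finger_gap: 85.5
t: 4.13
eef_pos: [446.1, -355.6, 240.3]
tool_rot: [0.0, 0.989, 0.151, 0.0]
contact_force: [0.5, -0.1, -0.1]
finger_gap: 85.4
shift [ 0.001  -0.0003  0.0003] len 0.001 turn [ 0.   -0.    1.36] 
[ 0.45586777  0.33108191  0.21047512  1.77561581 -0.07866655  1.0429845
  0.99784118]
tongs []
tongs_tip []
tongs_left [([284.7, 87.8], 0.65, array([ 421., -258.,   12.]))]
tongs_right [([285.0, 87.3], 0.95, array([ 421., -257.,   12.]))]
6642 235 559 0 339
[ 409.29643216 -497.86684661    9.01822401] [ 828.57900882 -105.40254213   59.98753483]
```

View pics/wrist1.png

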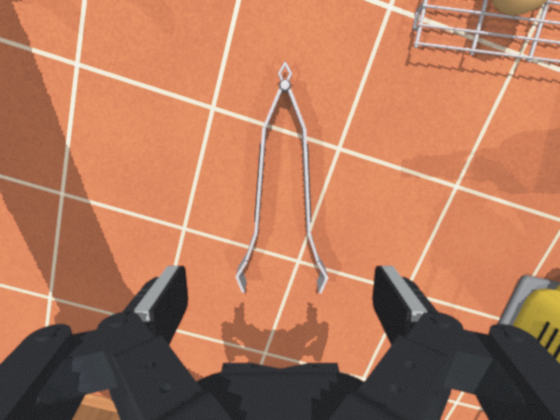

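Wrist view: the hinge pin is at (284.5,84.5), and the tip ends are at (240,291) and (325,291), with the tongs lying symmetric between the fingers.

```bash
python3 - <<'E'
from h import *
im=ctrl.get_image("wrist")
h=onplane(im,(284.5,84.5),25); a=onplane(im,(241,291),26); b=onplane(im,(323.5,291),26)
# outer px at tip corners and grip width mid
print(h,a,b,np.linalg.norm(a-b))
m=(a+b)/2; d=(m-h)[:2]; L=np.linalg.norm(d); d/=L; print(L,np.degrees(np.arctan2(d[1],d[0])),h[:2]+110*d)
W=cloud(im); w=W.reshape(-1,3); w=w[(w[:,2]>13)&(w[:,2]<45)]
q=(w[:,:2]-h[:2])@np.array([d,[-d[1],d[0]]]).T
for s in range(-20,150,10):
    k=(abs(q[:,0]-s)<5)&(abs(q[:,1])<70)
    if k.any(): print(s,k.sum(),q[k,1].min().round(1),q[k,1].max().round(1),w[k,2].max().round(1))
rel(np.r_[h[:2]+110*d,120],np.degrees(np.arctan2(d[1],d[0]))+90)
E
```

```text
[ 418.85801527 -255.91035338   25.        ] [ 441.08376395 -498.83424697   26.        ] [ 538.28470423 -467.78222498   26.        ] 102.04043738540477
238.17252208917716 -72.70007683466253 [ 451.56911058 -360.9340852 ]
-20 38 -3.7 5.7 15.5
-10 55 -6.8 6.9 17.7
0 110 -5.6 6.8 28.8
10 83 -10.7 11.1 24.6
20 68 -14.9 14.5 24.9
30 63 -19.1 19.0 24.9
40 67 -23.4 22.5 25.8
50 65 -23.5 23.7 26.1
60 84 -26.8 26.1 27.0
70 93 -26.9 26.6 26.2
80 87 -28.2 26.9 26.5
90 83 -29.5 27.2 26.7
100 82 -29.6 28.6 27.1
110 81 -30.7 29.0 26.4
120 77 -32.1 29.5 26.1
130 70 -33.3 30.8 26.1
140 80 -33.5 31.2 26.7
shift [0.0037 0.0067 0.1203] len 0.121 turn [-0.01 -0.    0.38]
```

```bash
python3 -m jog '[0.003,0.0067,0.02,0,0,0.6,0,0,0.025,0,0,0,0,0,0.025,0,0,0,0,0,0.025,0,0,0,0,0,0.025,0,0,0,0,0,0.02,0,0,0,0,0,0.02,0,0,0,0,0,0,0,0,0]'
python3 - <<'E'
from h import *
im=ctrl.get_image("wrist"); save(im,"wrist2.png")
rel([450.8,-361.2,16],17)
E
```

```text
t: 5.1
eef_pos: [448.4, -359.2, 76.4]
tool_rot: [-0.003, 0.989, 0.148, -0.003]
contact_force: [0.0, 1.0, -1.0]
finger_gap: 85.4
shift [0.0013 0.0018 0.0623] len 0.062 turn [-0.22  0.16  0.02]
```

View pics/wrist2.png

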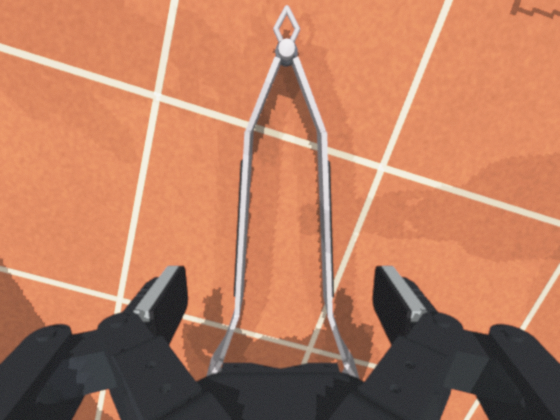

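The tongs are centred between the open fingers (hinge (287,50), grips 240/331, jaws 185/375), so I'll go down and close to 50 mm.

```bash
python3 -m jog '[0.002,0.0018,0.02,0,0,0,0,0,0.02,0,0,0,0,0,0.011,0,0,0,0,0,0.006,0,0,0,0,0,0.003,0,0,0,0,0,0,0,0,0,0,0,0,0,0,0]'
python3 -m jog '[0,0,0,0,0,0,0,0,0,0,0,0,0,0,0,0,0,0,0,0,0,0,0,0,0,0,0,0,0,0,0,0,0,0,0,0,0,0,0,0,0,0,0,0,0,0,0,0]' 0.048
python3 -m jog '[0,0,0,0,0,0,0,0,0,0,0,0,0,0,0,0,0,0,0,0,0,0,0,0]'
```

```text
t: 5.73
eef_pos: [453.8, -362.8, 21.2]
tool_rot: [0.0, 0.989, 0.148, 0.0]
contact_force: [1.2, -0.6, 0.3]
finger_gap: 85.3
t: 6.4
eef_pos: [454.7, -363.4, 22.0]
tool_rot: [0.001, 0.989, 0.148, 0.001]
contact_force: [-0.8, 0.6, 6.8]
finger_gap: 48.1
t: 6.73
eef_pos: [454.7, -363.4, 22.1]
tool_rot: [0.001, 0.989, 0.148, 0.001]
contact_force: [-0.2, 0.5, 6.9]
finger_gap: 48.0
```

The fingertips rest on the counter with a harmless 7 N, so I'll open, rise 5 mm and re-grip for clearance over the rack.

```bash
python3 -m jog '[0,0,-0.005,0,0,0,0,0,0,0,0,0,0,0,0,0,0,0,0,0,0,0,0,0]' 0.07
python3 -m jog '[0,0,-0.001,0,0,0,0,0,0,0,0,0,0,0,0,0,0,0,0,0,0,0,0,0,0,0,0,0,0,0,0,0,0,0,0,0]' 0.048
python3 -m jog '[0,0,-0.01,0,0,0,0,0,-0.02,0,0,0,0,0,-0.025,0,0,0,0,0,-0.03,0,0,0,0,0,-0.03,0,0,0,0,0,-0.015,0,0,0,0,0,0,0,0,0,0,0,0,0,0,0]'
python3 - <<'E'
from h import *
im=ctrl.get_image("wrist"); save(im,"wrist3.png")
p,r,s=tool(); print(r.apply([0,1,0]))
h=onplane(im,(286,50),p[2]); print(h)
rel([495,-107,160],90)
E
```

```text
t: 7.07
eef_pos: [453.3, -362.3, 25.4]
tool_rot: [-0.0, 0.989, 0.148, 0.0]
contact_force: [-0.1, -0.1, 0.2]
finger_gap: 69.9
t: 7.57
eef_pos: [454.2, -362.9, 27.3]
tool_rot: [0.001, 0.989, 0.148, 0.001]
contact_force: [-0.2, 0.2, 5.9]
finger_gap: 48.2
t: 8.23
eef_pos: [453.6, -362.5, 157.2]
tool_rot: [0.001, 0.989, 0.148, 0.001]
contact_force: [-0.5, -0.1, -0.5]
finger_gap: 47.9
[ 2.91974694e-01 -9.56425716e-01 -7.91931102e-04]
[ 427.092853   -269.00179307  155.86618713]
shift [ 0.1148 -0.2314 -0.004 ] len 0.258 turn [-6.000e-02 -1.000e-02 -7.302e+01]
```

View pics/wrist3.png

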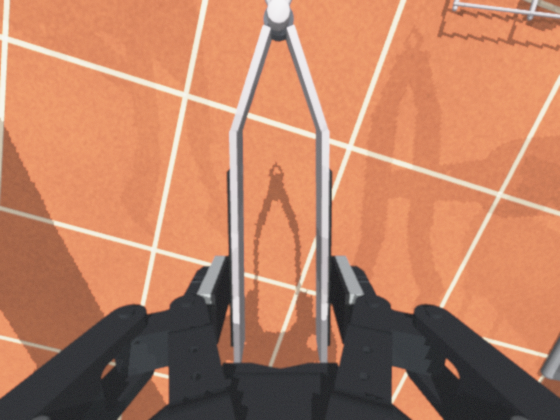

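The tongs are held evenly at 48 mm. Now I'll turn them to point along +x and carry them to above the front of the bun.

```bash
python3 -m jog '[0,0,0,0,0,-5,0,0,0,0,0,-7,0,0,0,0,0,-7,0,0,0,0,0,-7,0,0,0,0,0,-7,0,0,0,0,0,-7,0,0,0,0,0,-7,0,0,0,0,0,-7,0,0,0,0,0,-7,0,0,0,0,0,-7,0,0,0,0,0,-5,0,0,0,0,0,0]'
python3 -m jog '[0.015,0.002,0,0,0,0,0.03,0.004,0,0,0,0,0.03,0.004,0,0,0,0,0.03,0.004,0,0,0,0,0.03,0.004,0,0,0,0,0.03,0.004,0,0,0,0,0.03,0.004,0,0,0,0,0.03,0.004,0,0,0,0,0.02,0.004,0,0,0,0,0.01,0.002,0,0,0,0,0,0,0,0,0,0]'
python3 - <<'E'
from h import *
p,r,s=tool(); print(p,s["qpos"],s["finger_gap"]); rel([492,-107,160],90)
im=ctrl.get_image("top"); W=cloud(im)
w=W.reshape(-1,3); w=w[(w[:,2]>95)&(w[:,2]<185)&(abs(w[:,1]-p[1])<80)&(w[:,0]>p[0]+50)&(w[:,0]<p[0]+160)]
print(len(w),w.min(0),w.max(0))
for s0 in range(50,150,8):
    k=abs(w[:,0]-p[0]-s0)<4
    if k.any(): print(s0,k.sum(),w[k].min(0).round(1),w[k].max(0).round(1))
print(np.median(W[170:188,312:322].reshape(-1,3),axis=0))
save(im,"top2.png",(270,140,350,230),6)
im=ctrl.get_image("scene");save(im,"scene2.png",(150,100,310,240),5)
E
```

```text
t: 9.28
eef_pos: [452.0, -361.4, 154.0]
tool_rot: [-0.002, 0.706, 0.708, -0.0]
contact_force: [-1.5, 0.2, -1.9]
finger_gap: 47.9
t: 10.2
eef_pos: [489.4, -103.6, 155.8]
tool_rot: [-0.001, 0.706, 0.708, 0.0]
contact_force: [-0.1, -0.3, -0.7]
finger_gap: 48.0
[ 489.37581747 -103.61739111  155.82713902] [ 0.3090446   0.32341124 -0.17983266  2.00518012  0.07589486  0.82035594
  1.66039027] 48.039891643178
shift [-0.0034  0.0026 -0.0042] len 0.006 turn [-0.05 -0.09  0.18] 
72 [ 539.99444342 -145.44848614  125.03786805] [621.90840834 -58.77957081 162.48500926]
50 3 [540.  -81.  137.8] [543.1 -79.2 154.7]
58 3 [545.5 -81.5 146. ] [549.  -78.4 150.9]
66 6 [551.4 -78.4 125. ] [558.9 -75.  154.3]
74 4 [562.4 -75.2 136.8] [566.7 -72.8 150.9]
82 4 [568.9 -75.1 131.1] [574.7 -70.6 154.6]
90 6 [ 576.  -134.6  135.9] [581.4 -67.8 159.9]
98 9 [ 584.  -138.7  131.2] [590.7 -63.2 159.7]
106 12 [ 592.  -144.8  132.4] [599.2 -58.8 159.2]
114 8 [ 601.4 -145.4  132.2] [605.5 -60.4 157.9]
122 12 [ 607.4 -142.4  129.1] [614.7 -62.9 162.5]
130 5 [ 617.3 -138.8  134.3] [621.9 -67.6 158. ]
[nan nan nan]
```

View pics/scene2.png

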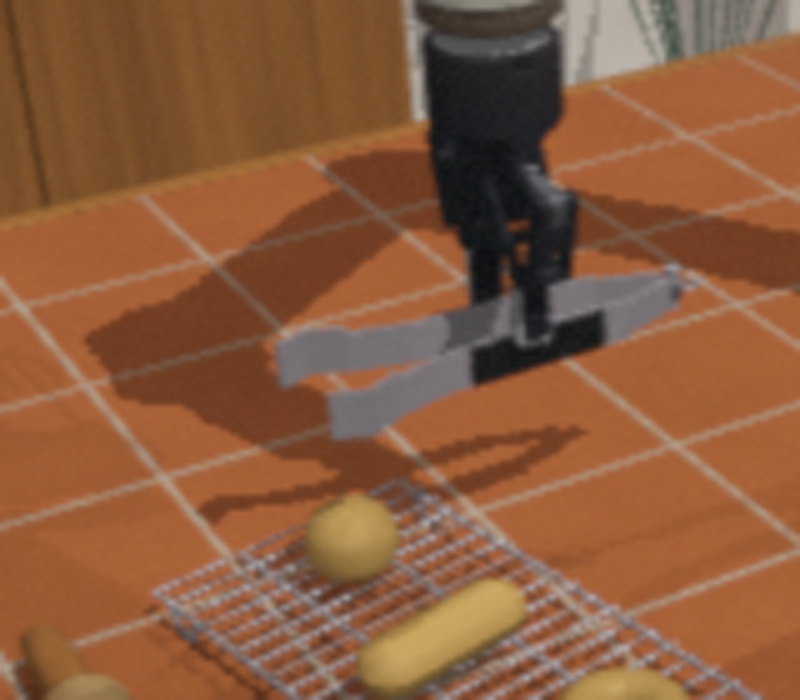

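View pics/top2.png

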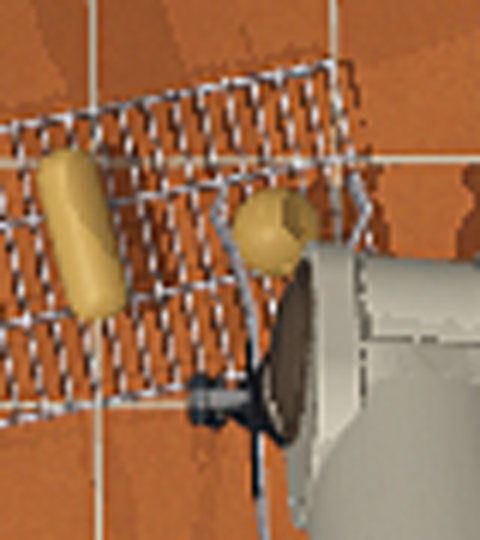

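The tongs hang level and open ahead of the gripper, with their tips straddling the bun's position in the top view (tips about (307,172)/(331,174), bun (316,178)). I'll cross-check the bun and tips with the scene camera.

```bash
python3 - <<'E'
from h import *
p,r,s=tool()
im=ctrl.get_image("scene"); W=cloud(im); w=W.reshape(-1,3)
def st(n,k):
    b=w[k]; print(n,len(b),np.percentile(b,2,axis=0).round(1),np.percentile(b,98,axis=0).round(1))
print("table",np.nanmedian(w[(abs(w[:,0]-500)<60)&(abs(w[:,1]+250)<60)&(w[:,2]<15),2]))
near=(abs(w[:,0]-602)<45)&(abs(w[:,1]+107)<45)
st("bun",near&(w[:,2]>30)&(w[:,2]<80))
b=w[near&(w[:,2]>30)&(w[:,2]<60)]
# sphere-ish fit: circle in xy of points between z 33..46 (widest)
c=b[(b[:,2]>33)&(b[:,2]<46)]
from scipy.optimize import least_squares
o=least_squares(lambda q:np.hypot(c[:,0]-q[0],c[:,1]-q[1])-27,[602,-107],loss="soft_l1"); print("centre",o.x,np.abs(o.fun).mean(),len(c))
t=(w[:,0]>560)&(w[:,0]<640)&(w[:,2]>100)&(w[:,2]<190)
st("left",t&(abs(w[:,1]+60)<22)); st("right",t&(abs(w[:,1]+143)<22))
tt=(w[:,2]>100)&(w[:,2]<190)&(abs(w[:,1]+80)<25)
for x0 in(375,400,420,530,560,590,610):
    st(x0,tt&(abs(w[:,0]-x0)<8)) if (tt&(abs(w[:,0]-x0)<8)).any() else None
E
```

```text
table 0.7566383303283146
bun 253 [ 581.5 -118.4   31.7] [627.2 -79.3  64.2]
centre [ 601.31462889 -107.74159637] 1.1943463019917913 73
left 182 [561.  -79.2 130.7] [618.9 -62.3 158.7]
right 186 [ 560.9 -149.3  131.8] [ 620.2 -132.1  159.3]
375 13 [ 372.1 -104.9  130.4] [381.5 -99.2 154.3]
400 23 [ 392.6 -102.   130.9] [406.2 -91.5 150.8]
420 30 [412.9 -92.1 128.5] [426.9 -83.5 153. ]
530 44 [522.4 -87.4 131.2] [537.7 -79.6 155.3]
560 38 [553.5 -82.5 131. ] [567.  -75.2 154.8]
590 43 [582.6 -72.9 130.6] [597.4 -63.2 159.7]
610 58 [602.9 -73.7 132.3] [617.3 -63.9 158.4]
```

```bash
python3 -m jog '[-0.0037,0.0018,0,0,0,0,0,0,0.02,0,0,0,0,0,0.01,0,0,0,0,0,0,0,0,0]' 0.054
python3 -m jog '[0,0,0.015,0,0,0,0,0,0.015,0,0,0,0,0,0.01,0,0,0,0,0,0.005,0,0,0,0,0,0,0,0,0,0,0,0,0,0,0]'
python3 - <<'E'
from h import *
p,r,s=tool(); rel([491.2,-107.3,53],90)
im=ctrl.get_image("scene"); w=cloud(im).reshape(-1,3)
t=(abs(w[:,0]-602)<10)
for n,y0 in(("left",-57),("bun",-107),("right",-152)):
    b=w[t&(abs(w[:,1]-y0)<(30 if n=="bun" else 16))&(w[:,2]>44)&(w[:,2]<110)]; print(n,len(b),np.percentile(b,2,axis=0).round(1),np.percentile(b,98,axis=0).round(1))
im["pixels"]; save(im,"scene3.png",(190,140,270,240),6)
E
```

```text
t: 10.68
eef_pos: [488.9, -112.3, 123.9]
tool_rot: [-0.002, 0.708, 0.706, -0.002]
contact_force: [-0.1, -0.9, -1.2]
finger_gap: 54.1
t: 11.18
eef_pos: [491.3, -111.2, 81.4]
tool_rot: [-0.0, 0.707, 0.707, -0.0]
contact_force: [-0.8, -0.8, -1.0]
finger_gap: 53.9
shift [ 0.0039 -0.0001  0.0284] len 0.029 turn [-0.02 -0.01 -0.04] 
left 62 [592.3 -67.4  64.1] [611.1 -59.6  91.5]
bun 27 [ 594.  -121.7   44.6] [611.7 -79.3  64.4]
right 61 [ 592.7 -159.6   63.4] [ 611.7 -149.5   91.4]
```

View pics/scene3.png

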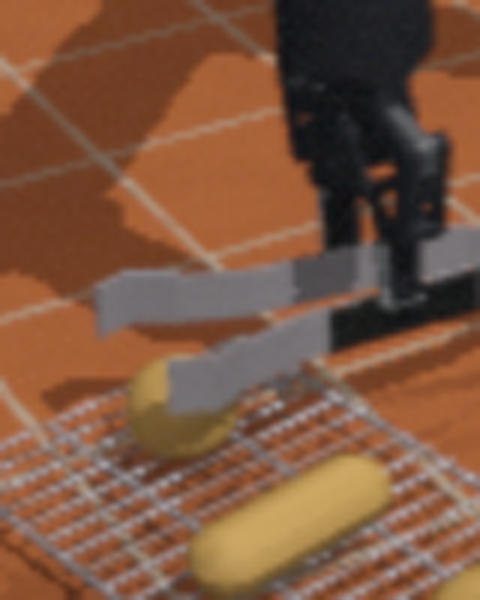

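The tongs are just above the bun and straddle it, about 3 mm off to −y. I'll correct that and lower them.

```bash
python3 -m jog '[0.003,0,0,0,0,0,0,0,0.006,0,0,0,0,0,0.008,0,0,0,0,0,0.007,0,0,0,0,0,0.004,0,0,0,0,0,0.002,0,0,0,0,0,0,0,0,0,0,0,0,0,0,0]'
python3 - <<'E'
from h import *
p,r,s=tool(); rel([491.2,-107.5,53],90)
im=ctrl.get_image("scene"); w=cloud(im).reshape(-1,3)
t=(abs(w[:,0]-602)<10)
for n,y0 in(("left",-57),("right",-152)):
    b=w[t&(abs(w[:,1]-y0)<16)&(w[:,2]>24)&(w[:,2]<110)]; print(n,len(b),np.percentile(b,2,axis=0).round(1),np.percentile(b,98,axis=0).round(1))
E
```

```text
t: 11.9
eef_pos: [491.1, -108.0, 54.0]
tool_rot: [-0.0, 0.707, 0.707, -0.0]
contact_force: [0.1, -1.6, -1.2]
finger_gap: 54.1
shift [0.0005 0.0001 0.001 ] len 0.001 turn [-0.03 -0.01 -0.03] 
left 59 [593.5 -65.3  32.2] [611.2 -56.4  62. ]
right 45 [ 592.6 -156.7   35.8] [ 611.  -148.3   61.6]
```

```bash
python3 -m jog '[0,0,0,0,0,0,0,0,0,0,0,0,0,0,0,0,0,0]' 0.047
python3 - <<'E'
from h import *
p,r,s=tool(); rel([491.2,-107.5,53],90)
im=ctrl.get_image("scene"); w=cloud(im).reshape(-1,3)
def st(n,k):
    b=w[k]; print(n,len(b),np.percentile(b,2,axis=0).round(1),np.percentile(b,98,axis=0).round(1))
t=(abs(w[:,0]-602)<10)
st("left",t&(abs(w[:,1]+62)<14)&(w[:,2]>26)); st("right",t&(abs(w[:,1]+147)<14)&(w[:,2]>26))
for x0 in(375,400,540,560): st(x0,(abs(w[:,0]-x0)<8)&(abs(w[:,1]+85)<25)&(w[:,2]>24)&(w[:,2]<90))
save(im,"scene4.png",(170,130,310,240),5)
E
```

```text
t: 12.2
eef_pos: [491.4, -108.1, 54.5]
tool_rot: [0.0, 0.707, 0.707, 0.0]
contact_force: [0.3, -0.3, -1.1]
finger_gap: 47.2
shift [ 0.0006 -0.0002  0.0015] len 0.002 turn [ 0.03  0.   -0.03] 
left 59 [593.2 -70.   32.6] [611.2 -62.6  61.6]
right 33 [ 593.  -150.6   43.8] [ 611.3 -141.2   61.2]
375 12 [ 368.3 -107.3   28.4] [ 382.9 -101.4   49.9]
400 24 [ 392.5 -100.3   26.4] [407.8 -93.3  47.5]
540 38 [533.2 -88.3  31.8] [547.3 -80.8  55.3]
560 34 [553.1 -84.6  32.9] [567.  -75.9  54.4]
```

View pics/scene4.png

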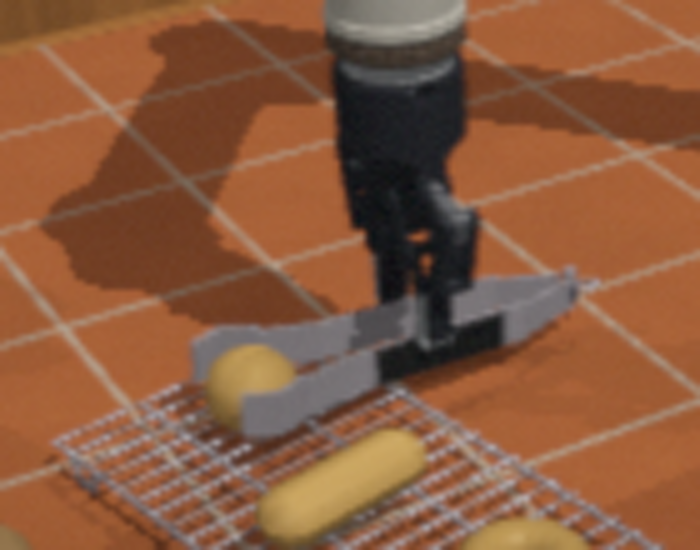

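The tongs straddle the bun cleanly but have pitched about 2° tip-up, so the tips sit about 7 mm high. I'll tilt the tool 2° and lower a little before closing.

```bash
python3 -m jog '[0,0,0.001,1,0,0,0,0,0.0015,1,0,0,0,0,0.0015,0,0,0,0,0,0,0,0,0,0,0,0,0,0,0]'
python3 - <<'E'
from h import *
p,r,s=tool(); print(p)
im=ctrl.get_image("scene"); w=cloud(im).reshape(-1,3)
def st(n,k):
    b=w[k]; print(n,len(b),np.percentile(b,2,axis=0).round(1),np.percentile(b,98,axis=0).round(1))
t=(abs(w[:,0]-602)<10)
st("left",t&(abs(w[:,1]+62)<14)&(w[:,2]>25.5)); st("right",t&(abs(w[:,1]+147)<14)&(w[:,2]>26))
for x0 in(375,400,540,560): st(x0,(abs(w[:,0]-x0)<8)&(abs(w[:,1]+85)<25)&(w[:,2]>22)&(w[:,2]<90))
E
```

```text
t: 12.67
eef_pos: [491.1, -108.0, 50.0]
tool_rot: [-0.013, 0.707, 0.707, -0.012]
contact_force: [0.4, 0.1, -1.8]
finger_gap: 47.2
[ 491.06342245 -107.96151652   49.99707617]
left 52 [593.3 -70.   26.7] [611.4 -62.9  51.6]
right 16 [ 594.1 -149.8   41.4] [ 609.9 -142.7   51.9]
375 17 [ 368.  -109.4   23.8] [ 382.7 -101.1   49.2]
400 24 [ 392.3 -101.2   26.1] [408.  -92.8  45.9]
540 36 [532.5 -88.4  23. ] [545.8 -74.6  48.1]
560 37 [552.2 -83.8  22.5] [567.7 -70.1  48.1]
```

```bash
python3 -m jog '[0,0,-0.002,0,0,0,0,0,0,0,0,0]'
python3 -m jog '[0,0,0,0,0,0,0,0,0,0,0,0,0,0,0,0,0,0,0,0,0,0,0,0,0,0,0,0,0,0,0,0,0,0,0,0,0,0,0,0,0,0,0,0,0,0,0,0]' 0.033
python3 -m jog '[0,0,-0.001,0,0,0,0,0,-0.004,0,0,0,0,0,-0.007,0,0,0,0,0,-0.012,0,0,0,0,0,-0.012,0,0,0,0,0,0,0,0,0,0,0,0,0,0,0]'
python3 - <<'E'
from h import *
p,r,s=tool(); print(p)
im=ctrl.get_image("scene"); w=cloud(im).reshape(-1,3)
save(im,"scene5.png",(170,120,310,240),5)
E
```

```text
t: 12.88
eef_pos: [491.3, -108.1, 52.6]
tool_rot: [-0.012, 0.707, 0.707, -0.012]
contact_force: [0.6, -0.4, -1.0]
finger_gap: 46.9
t: 13.55
eef_pos: [491.3, -108.1, 52.3]
tool_rot: [-0.012, 0.707, 0.707, -0.012]
contact_force: [-0.2, 0.8, -0.8]
finger_gap: 34.1
t: 14.13
eef_pos: [493.2, -108.2, 89.1]
tool_rot: [-0.011, 0.707, 0.707, -0.012]
contact_force: [-0.2, -0.6, -1.4]
finger_gap: 33.8
[ 493.22880142 -108.23302138   89.13466571]
```

View pics/scene5.png

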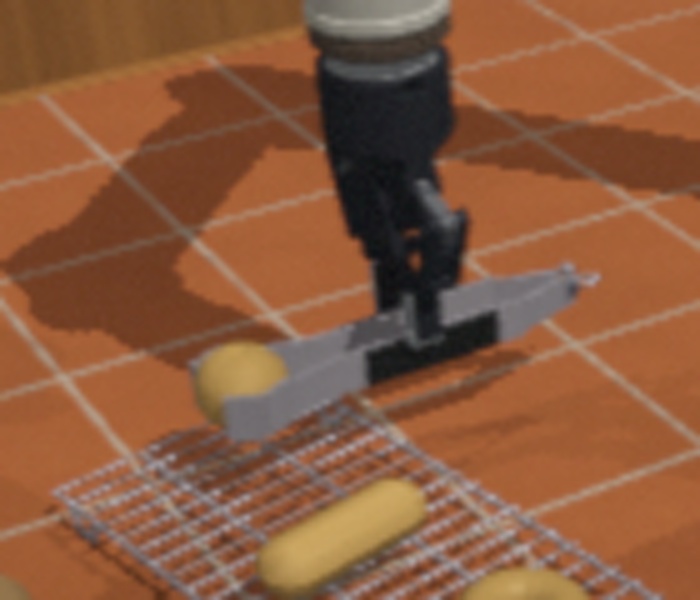

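The bun is off the rack, upright between the tips. I'll rise and carry it toward the bowl gently.

```bash
python3 -m jog '[0,0,-0.008,0,0,0,0,0,-0.014,0,0,0,0,0,-0.02,0,0,0,0,0,-0.02,0,0,0,0,0,-0.012,0,0,0,0,0,-0.006,0,0,0,0,0,0,0,0,0]' 0.03
python3 -m jog '[0.008,0,0,0,0,0,0.016,-0.001,0,0,0,0,0.024,-0.001,0,0,0,0,0.026,-0.002,0,0,0,0,0.026,-0.002,0,0,0,0,0.026,-0.002,0,0,0,0,0.026,-0.002,0,0,0,0,0.026,-0.002,0,0,0,0,0.024,-0.001,0,0,0,0,0.018,0,0,0,0,0,0.01,0,0,0,0,0,0,0,0,0,0,0]'
python3 - <<'E'
from h import *
p,r,s=tool(); print(p,s["qpos"],s["finger_gap"]); rel([346,326,170],90)
E
```

```text
t: 14.77
eef_pos: [496.0, -108.2, 169.4]
tool_rot: [-0.011, 0.707, 0.707, -0.012]
contact_force: [1.2, -0.1, -2.1]
finger_gap: 33.6
t: 15.77
eef_pos: [481.1, 125.0, 167.7]
tool_rot: [-0.013, 0.706, 0.708, -0.013]
contact_force: [-0.1, -0.4, -2.7]
finger_gap: 33.8
[481.14502091 124.96703972 167.7094815 ] [-0.05466526  0.32898898 -0.28980382  1.97267747  0.10241675  0.89001038
  1.17759572] 33.830675227561564
shift [ 0.2016 -0.1343  0.0029] len 0.242 turn [-2.11 -0.06  0.23]
```

The gap stalled at 33.8 mm, so the grip on the bun is firm.

```bash
python3 -m jog '[0.008,-0.0054,0,0,0,0,0.016,-0.0107,0,0,0,0,0.024,-0.016,0,0,0,0,0.026,-0.0174,0,0,0,0,0.026,-0.0174,0,0,0,0,0.026,-0.0174,0,0,0,0,0.026,-0.0174,0,0,0,0,0.024,-0.016,0,0,0,0,0.016,-0.0107,0,0,0,0,0.008,-0.0054,0,0,0,0,0,0,0,0,0,0,0,0,0,0,0,0]'
python3 - <<'E'
from h import *
p,r,s=tool(); print(p,s["qpos"],s["finger_gap"])
for n in("top","scene"):
    im=ctrl.get_image(n); W=cloud(im); w=W.reshape(-1,3)
    c=p[:2]+[110,0]
    px=im["pixels"].reshape(-1,3).astype(int)
    k=(abs(w[:,0]-c[0])<45)&(abs(w[:,1]-c[1])<45)&(w[:,2]>105)
    tan=k&(px[:,0]-px[:,2]>40)
    for nm,m in(("all",k),("bun",tan)):
        b=w[m]; print(n,nm,len(b),np.percentile(b,2,axis=0).round(1),np.percentile(b,98,axis=0).round(1))
    k=(np.hypot(w[:,0]-456,w[:,1]-326)<110)&(abs(w[:,2]-85)<(10 if n=="top" else 6))
    print(n,"rim",cv2.minEnclosingCircle(w[k][:,:2].astype(np.float32)))
    k=(abs(w[:,1]-p[1])<60)&(w[:,2]>110)&(w[:,2]<200)
    for x0 in(-115,-90,50,70,90,110):
        m=k&(abs(w[:,0]-p[0]-x0)<7)
        if m.sum()>3: print(x0,np.percentile(w[m],[2,98],axis=0).round(1)[:,1:].tolist())
save(im,"scene6.png",(300,80,500,330),2.4)
E
```

```text
t: 16.77
eef_pos: [349.3, 320.6, 173.1]
tool_rot: [-0.012, 0.708, 0.706, -0.013]
contact_force: [0.6, -0.1, -1.9]
finger_gap: 33.4
[349.3230541  320.62530845 173.06570894] [-0.41992167  0.29078136 -0.41763759  2.02471063  0.11931987  0.87816569
  0.66847077] 33.371558831152015
top all 339 [415.6 290.4 146.8] [482.4 349.7 547.1]
top bun 212 [425.9 296.6 161.4] [482.2 343.2 436.9]
top rim ((456.29345703125, 325.8309020996094), 94.73927307128906)
50 [[304.3, 143.6], [334.6, 168.7]]
70 [[300.6, 142.3], [339.2, 170.7]]
90 [[295.1, 147.1], [343.9, 179.9]]
110 [[288.5, 149.0], [350.6, 184.5]]
scene all 1125 [414.8 297.2 144.8] [485.6 352.1 546.9]
scene bun 384 [443.7 299.4 149.8] [486.2 345.1 183.7]
scene rim ((454.98260498046875, 327.1222839355469), 96.0194091796875)
-115 [[315.4, 150.3], [325.8, 173.5]]
-90 [[307.7, 148.0], [332.3, 168.7]]
50 [[305.0, 143.9], [337.5, 168.5]]
70 [[301.9, 144.4], [341.3, 168.5]]
90 [[297.7, 143.2], [346.7, 179.9]]
110 [[290.0, 143.6], [354.1, 184.3]]
```

View pics/scene6.png

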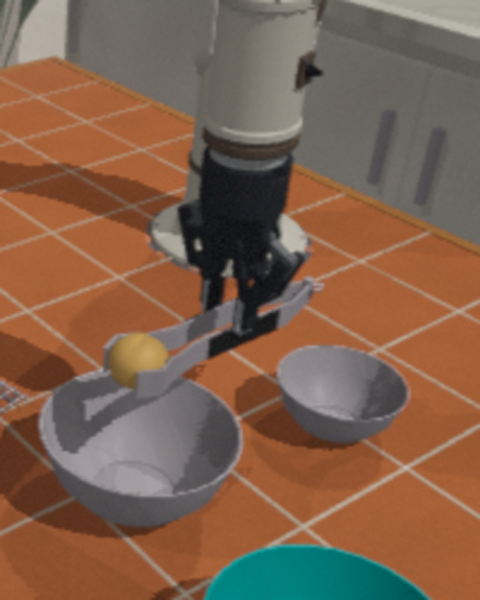

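The bun is over the bowl, upright and about 5 mm off centre. The tongs are 1.5–2° tip-down and the bun is about 60 mm above the rim, so I'll level, centre and lower them.

```bash
python3 -m jog '[0.003,-0.0015,0.003,-0.6,0,0,0.0025,-0.0015,0.006,-0.6,0,0,0,0,0.007,-0.6,0,0,0,0,0.006,0,0,0,0,0,0.004,0,0,0,0,0,0,0,0,0,0,0,0,0,0,0,0,0,0,0,0,0]'
python3 -m jog '[0,0,0,0,0,0,0,0,0,0,0,0,0,0,0,0,0,0,0,0,0,0,0,0,0,0,0,0,0,0,0,0,0,0,0,0,0,0,0,0,0,0,0,0,0,0,0,0,0,0,0,0,0,0,0,0,0,0,0,0,0,0,0,0,0,0,0,0,0,0,0,0]'
python3 - <<'E'
from h import *
p,r,s=tool(); print(s["qvel"].round(3) if hasattr(s["qvel"],"round") else s["qvel"])
for n in("top","scene"):
    im=ctrl.get_image(n); w=cloud(im).reshape(-1,3); px=im["pixels"].reshape(-1,3).astype(int)
    b=w[(np.hypot(w[:,0]-456,w[:,1]-326)<45)&(w[:,2]>112)&(w[:,2]<190)&(px[:,0]-px[:,2]>40)]
    print(n,"bun",len(b),np.percentile(b,2,axis=0).round(1),np.percentile(b,98,axis=0).round(1))
    k=(abs(w[:,1]-p[1])<60)&(w[:,2]>105)&(w[:,2]<180)
    for x0 in(-115,-90,50,70,90,110):
        m=k&(abs(w[:,0]-p[0]-x0)<7)
        if m.sum()>3: print(x0,np.percentile(w[m],[2,98],axis=0).round(1)[:,1:].tolist())
    if n=="top":
        W=w
        for nm,c,h in(("roll",(601.8,9.4),33),("ring",(556.3,122.5),33)):
            b=W[(np.hypot(W[:,0]-c[0],W[:,1]-c[1])<60)&(W[:,2]>h)&(W[:,2]<70)]; print(nm,cv2.minAreaRect(b[:,:2].astype(np.float32)))
save(im,"scene7.png")
E
```

```text
t: 17.53
eef_pos: [345.6, 327.6, 147.5]
tool_rot: [-0.001, 0.707, 0.707, -0.001]
contact_force: [-0.0, -0.8, -1.9]
finger_gap: 33.8
t: 18.53
eef_pos: [345.4, 327.5, 147.5]
tool_rot: [-0.001, 0.707, 0.707, -0.001]
contact_force: [0.4, 0.3, -1.5]
finger_gap: 33.6
[-0.     0.     0.001 -0.001 -0.001 -0.001 -0.001]
top bun 198 [433.5 304.4 140.5] [480.  351.  163.4]
50 [[311.9, 121.3], [343.1, 145.6]]
70 [[307.6, 120.4], [346.2, 148.8]]
90 [[302.8, 120.2], [351.8, 155.0]]
110 [[295.7, 122.9], [358.1, 162.2]]
roll ((601.9193725585938, 9.156320571899414), (107.55432891845703, 37.86194610595703), 13.453478813171387)
ring ((555.522705078125, 121.80525207519531), (71.37191772460938, 68.97163391113281), 45.01689910888672)
scene bun 378 [439.9 310.6 129.3] [482.5 352.3 161.5]
-115 [[323.2, 121.4], [333.0, 144.4]]
-90 [[316.8, 118.2], [340.5, 140.5]]
50 [[312.7, 119.7], [344.8, 145.0]]
70 [[310.0, 120.2], [349.1, 145.5]]
90 [[318.0, 120.4], [354.5, 157.2]]
110 [[298.6, 122.3], [361.6, 161.6]]
```

```bash
python3 -c "
from h import *
print(ctrl.hand_in(), ctrl.observe()['finger_gap'])"
```

```text
the job is handed in; nothing more can be done
the job is handed in; nothing more can be done
```

The robot is holding the bun up in the tongs over the middle of the large grey bowl, right way up, and I handed the job in at about 18.5 s. It picked the tongs up by their grips, closed them on the bun on the rack and carried it over.

**Last checks, by depth measurement:**
- **Position:** the bun's centre is at about (456, 328) mm; the rim's centre is at about (456, 326).
- **Height:** the bun's underside is about 35 mm above the rim.
- **Level:** the tongs are level to within about 1°. The bun's flat bottom could not be seen, so "right way up" rests on its earlier looks and the measured dome top.
- **Hold:** the finger gap held at 33.6–33.8 mm through a 1 s hold, so the grip had stalled firmly. You gave about 37 mm for the grips closed on the bun; I did not find out why it reads smaller.
- **Other things:** the ring bake and finger roll are within 1 mm of where they started. The bowl's rim measured the same while the bun was overhead. I did not re-measure the rolling pin; the arm never went near it.

**What did not go as planned:**
- The fingertips first touched the counter with 7 N, so I opened and gripped the tongs again 5 mm higher.
- The tongs pitched about 2° tip-up when I opened them wider to go round the bun. I corrected that by tilting the tool before closing.
- The last picture could not be viewed because the limit of 12 had been reached, so the final state was checked by numbers only.

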